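# Clamp the sleeve with the screw knob

### The arm

A 7-joint arm with a two-finger parallel gripper is mounted at the origin on a cart in front of the work surface, level with it; the furniture and walls round the work are solid. World frame = base frame: x ahead of the robot, y to its left, z up, the work surface at z = 0. Lengths are in m, angles in rad, forces in N, time in s.
With the tool pointing down it reaches from about 0.425 to 0.825 m from the base axis. Payload 3.6 kg.
Tool frame: the origin (TCP) lies midway between the tips of the shut fingers; the grasp point (between the pads) lies 19 mm behind it; z points along the fingers, y is the line along which they close (so a half turn about z gives the same grasp; the last joint's range is limited). The gripper opens to 85 mm and grips with 20 to 120 N. Pads are 22 mm wide; open, the fingers measure 114 mm over their backs; the gripper's body (76 mm by 85 mm) begins 54 mm behind the grasp point. The pads swing forward as they close: fully open they stand 13 mm farther back than shut.
Start: joints at [1.105, 0.615, -0.013, 1.423, 0.008, 1.103, -0.04], TCP at [0.277, -0.588, 0.231] pointing down, gripper open.
Joint ranges: [-3.12, 3.12], [-0.3, 2.06], [-1.34, 1.32], [0.26, 2.42], [-1.36, 4.5], [0.01, 1.98], [-2.84, 2.84]. Speed limits (rad/s): [2.79, 2.79, 3.14, 3.14, 3.14, 3.14, 3.14].

### API

Orientations are given as a rotation vector (axis times angle).
In Python, from cell import r gives the robot as it stands.
- The arm moves only by the tool jog_arm, never from a script. Its argument "plan" is a list of rows, each an object of numbers: "dx", "dy", "dz": the shift along the tool's x, y, z in m; "wx", "wy", "wz": the turn, a rotation vector about the tool's x, y, z in degrees. A call has exactly 10 rows; each row shifts and turns the commanded pose from where the row before left it, along the tool's axes as they then stand; what a row does not reach is not made up. A row lasts 1/12 s, in which the tool goes at most 41.7 mm and 7.16 degrees, less where a joint would pass 70% of its speed; a pose out of reach is approached as far as the arm can. A call is refused whole if a number of a shift passes 0.0417 or a number of a turn 7.16, either way. A call with a gripper value outside its range is refused whole. "jaw" is the opening, from -1 (shut) to 1 (fully open), so that 0 is half open, set as the call begins (left out, the last holds). The fingers move at their own pace and stop on an object; "newtons" is the grip in N (left out, the last holds). Time passes only in rows, so rows that do not move let the fingers close, or fill a call up. It gives the time, the measured TCP pose, the force, the opening and the grip force at its end, in the units of the state.
- r.read_state(): the state, without advancing time (a new reading comes with each control period).
- r.capture(name): name is "scene" or "top"; returns (picture, depth): 400x640x3 uint8, blue, green, red; 400x640 float32, m along the optical axis (not along the pixel's ray), 0 where there is no reading.
- r.camera_info(name): a dict with "fov_y" (degrees; the focal length in pixels is half the picture's height over the tangent of half this angle, whatever the lens; pixels are square), "cx", "cy" (the principal point, pixels), "rvec" (rotation vector, rad) and "tvec" (3), from world to camera coordinates, as OpenCV has them. Camera axes: x right, y down, z forward; pixel columns grow to the right and rows downward; lengths in m; the calibration is good to about 2 mm. A picture is of the moment at which its call begins. camera_info takes no time and is no camera call.
- r.sign_off(): hands the job in; it is judged then, once.
The state is a dict: "time": time; "joints": joint angles; "joint_velocities": joint speeds; "tau": joint torques, N m; "tool_pos": TCP position; "orientation": TCP orientation; "force": force on the tool from outside, world axes, zero at the start; "wrist_torque": the same for the moment, N m; "grip_width": finger opening in m; "grasp_force": force on a finger pad.
Only numpy, scipy, OpenCV 4.12 (cv2) and the standard library are available. Lean on these libraries where they do the work, as an engineer would, in place of code of your own. Each camera call takes 0.05 s, during which the arm holds its last target. There are 200 camera calls.

### The job

One of the two blue screw clamps has a black sleeve lying in its V-shaped cradle. Screw that clamp's red knob down clockwise, regripping as often as needed, until it stops and its pad sits firmly on the sleeve. Keep the sleeve in its cradle, leave the empty clamp's knob as it is, and let go at the end.

Things in the scene. Friction and masses are not known exactly. Their poses are not given: they have to be found in the camera images.
- knob_grip (a point): centre, half-way up, of the round knurled red knob (36 mm diameter, 24 mm tall, vertical axis, white index line on top) of the blue clamp that holds the black sleeve. Free all round; below it only a 10 mm screw down to the 24 mm wide bridge, top at z = 71 mm. Knob centre at z = 106 mm with the screw fully open, 96 mm at the stop; it sinks 1.5 mm per rad.
- knob (a joint): turn of that knob in rad: 0 fully open, grows clockwise seen from above (tightening), 6.6 at the stop, where the pad presses on the sleeve. It starts somewhere between 0.1 and 1.0. It turns with an even friction of about 0.12 N m and stays where it is left; it cannot be pushed down without turning.
- sleeve_mid (a point): centre of the loose black sleeve, a cylinder 88 mm long and 18 mm in diameter, lying level in the clamp's V cradle along the point's y axis.
- sleeve_clamp_seat (a point): fixed point on the clamp that holds the sleeve, on the screw's axis at the height of the sleeve's centre line, z = 29 mm. The clamp is fixed to the table: blue base plate 116 x 80 mm, a blue bridge 100 mm long along the point's x axis on two posts, the V cradle along its y axis.
- spare_knob_mark (a point): outer part of the white index line on top of the red knob of the second, empty clamp, 14 mm off that knob's axis. This clamp is of the same make and size, with its screw open; its knob is to be left alone.
There are look-alikes about, which are no part of the job. Of the things that look like the part that bears sleeve_mid, the smaller one is meant.

How it is judged:
By the outcome, as a careful person would: the job done as asked, in the order asked, and still so for the second after the job is handed in, with the robot touching nothing.
It also fails if it takes over 61 s, if anything falls off the work surface, if the arm or the gripper's body presses on something with over 40 N, if the wrist force passes 120 N, or if a joint passes its speed limit or range.

## Working session

There is one attempt and no reset: what is moved stays moved. The work goes in short steps, Python scripts to look and compute and a tool call to move; the robot and the scene stay as the last step left them, time stands still between calls to the robot, and variables do not carry over. Pictures are saved under pics/ and viewed, at most 10 in all, crops included, and the job is handed in when it is done.

Besides the shell and the picture viewer there is one more tool, called after "Request:" as a command line: name --argument value ..., lists and objects as JSON in quotes. jog_arm: Moves the arm, as the interface text tells. Its arguments: {"type":"object","properties":{"plan":{"type":"array"},"jaw":{"type":"number"},"newtons":{"type":"number"}},"required":["plan"]}

```bash
ls; mkdir -p pics; cat > h.py <<'E'
import numpy as np, cv2
from cell import r
def cam(n):
    i=r.camera_info(n); f=200/np.tan(np.radians(i['fov_y']/2)); R=cv2.Rodrigues(np.array(i['rvec'],float))[0]
    return i,f,R,np.array(i['tvec'],float).ravel()
def xyz(n,D,u,v):
    i,f,R,t=cam(n); z=np.median(D[v-1:v+2,u-1:u+2]); return R.T@(np.array([(u-i['cx'])/f*z,(v-i['cy'])/f*z,z])-t)
def atz(n,u,v,h):
    i,f,R,t=cam(n); d=R.T@np.array([(u-i['cx'])/f,(v-i['cy'])/f,1]); c=-R.T@t; return c+d*(h-c[2])/d[2]
E
python3 - <<'E'
from h import *
for n in("scene","top"):
    p,d=r.capture(n); cv2.imwrite(f"pics/{n}0.png",p); np.save(f"{n}.npy",d); print(r.camera_info(n))
print(r.read_state())
E
```

```text
pics
{'fov_y': 43.981637400859526, 'cx': 310.911257383104, 'cy': 193.7964908956936, 'rvec': array([ 1.80516169, -1.18198323,  0.69839303]), 'tvec': array([-0.56971604,  0.23686836,  0.70039633])}
{'fov_y': 49.916413669411035, 'cx': 315.11599995833217, 'cy': 201.78936764356163, 'rvec': array([ 2.16847907, -2.15561521,  0.12351524]), 'tvec': array([-0.37521893,  0.52554404,  0.88874147])}
{'time': 0.1, 'joints': array([ 1.1045038 ,  0.61582856, -0.01260539,  1.42471712,  0.00811769,
        1.10340104, -0.04042697]), 'joint_velocities': array([-1.07544743e-04, -2.23101624e-03, -4.61294809e-04, -4.41307333e-03,
        6.11727076e-04, -9.81512273e-05,  5.84892034e-04]), 'tau': array([ 1.59886735e-03, -4.70377707e+01,  2.60326238e-01, -1.71569806e+01,
        1.00720258e-02,  5.87600007e-03, -2.86248098e-05]), 'tool_pos': array([ 0.27645194, -0.58753393,  0.23025722]), 'orientation': array([-3.06374782e+00, -6.84839730e-01,  8.65952014e-04]), 'force': array([ 0.37814311,  0.47922351, -0.11424049]), 'wrist_torque': array([0.00073903, 0.009581  , 0.02118004]), 'grasp_force': 0.0, 'grip_width': 0.08534631838648532}
```

View pics/scene0.png

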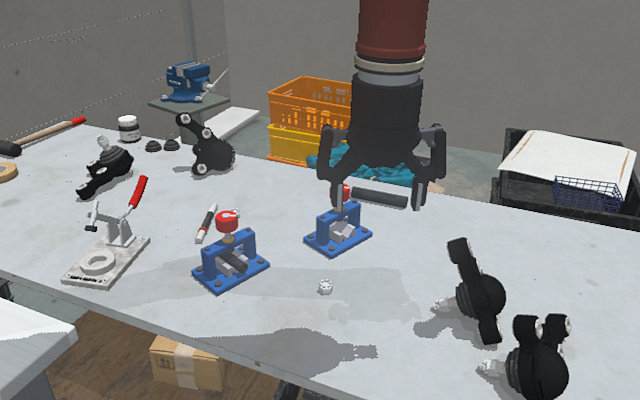

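View pics/top0.png

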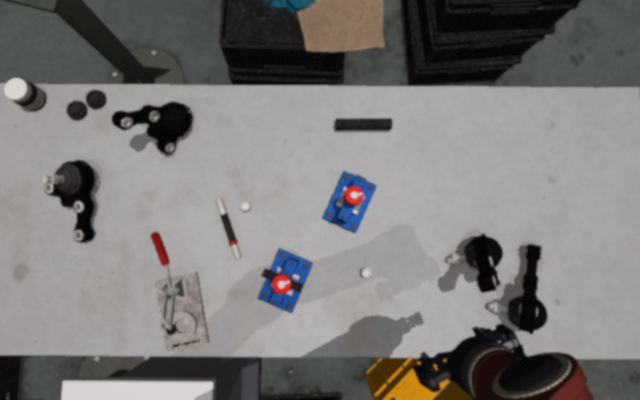

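The clamp at top (285,281) / scene (230,258) has a black sleeve in its cradle. The clamp at top (350,202) / scene (338,228) is empty. A longer black bar lies loose at top (363,125), which is a look-alike for the sleeve. The red knob candidates are top (281,285) and (354,195), and I choose (281,285). I'll check that in one close crop.

```bash
python3 - <<'E'
from h import *
p=cv2.imread("pics/top0.png"); s=cv2.imread("pics/scene0.png")
a=cv2.resize(p[235:325,240:330],(400,400),interpolation=cv2.INTER_CUBIC); b=cv2.resize(s[195:300,180:285],(400,400),interpolation=cv2.INTER_CUBIC)
cv2.imwrite("pics/crop1.png",np.hstack([a,b]))
for n,im,win in(("top",p,(270,270,300,300)),("scene",s,(205,200,250,245)),("top",p,(335,180,370,210))):
    d=np.load(n+".npy"); u0,v0,u1,v1=win; q=im[v0:v1,u0:u1].astype(int)
    m=(q[...,2]>110)&(q[...,2]>q[...,1]*1.5)|((q.min(2)>150)&False)
    V,U=np.nonzero(m); i,f,R,t=cam(n)
    Z=d[V+v0,U+u0]; P=np.stack([(U+u0-i['cx'])/f*Z,(V+v0-i['cy'])/f*Z,Z],1); P=(P-t)@R
    k=np.median(P[P[:,2]>np.percentile(P[:,2],60)],0); ok=abs(P[:,2]-k[2])<.006
    (c,rad)=cv2.minEnclosingCircle(P[ok][:,:2].astype(np.float32)); print(n,len(V),"ztop",k[2],"centre",c,rad, np.hypot(*c))
d=np.load("top.npy")
for u,v in((300,255),(266,275),(296,287)): print(u,v,xyz("top",d,u,v))
E
```

```text
top 261 ztop 0.11823011046560267 centre (0.36146360635757446, -0.30925095081329346) 0.01864256151020527 0.47570168099340326
scene 385 ztop 0.11660611042768712 centre (0.3581182062625885, -0.30900347232818604) 0.019527852535247803 0.4730029551362337
top 243 ztop 0.11778552658444544 centre (0.532394289970398, -0.4474187195301056) 0.018608497455716133 0.69543309568861
300 255 [ 0.41440195 -0.33986394  0.00086001]
266 275 [ 0.37302441 -0.27086494  0.0377777 ]
296 287 [ 0.34878858 -0.33349782  0.03715636]
```

View pics/crop1.png

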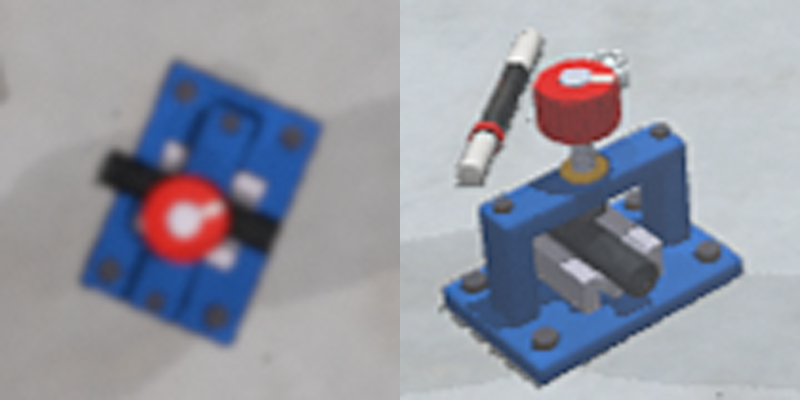

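The crop confirms it. The knob at (281,285) sits over the black sleeve lying in the cradle, which is 88 mm long with its top at z≈38 mm. The knob top is at z≈117 mm, centred near (0.360, -0.309), with a radius of 18.5 mm and a reach of 0.475 m. All of these are plausible, so I'll move above it.

Request:
jog_arm --plan '[{"dx":0.0194,"dy":-0.0216},{"dx":0.0194,"dy":-0.0216},{"dx":0.0194,"dy":-0.0216},{"dx":0.0194,"dy":-0.0216},{"dx":0.0194,"dy":-0.0216},{"dx":0.0194,"dy":-0.0216},{"dx":0.0194,"dy":-0.0216},{"dx":0.0194,"dy":-0.0216},{"dx":0.0194,"dy":-0.0216},{"dx":0.0194,"dy":-0.0216}]' --jaw 1 --newtons 50

```text
schema error: expected keys dx, dy, dz, wx, wy, wz
```

Request:
jog_arm --plan '[{"wz":-7},{"wz":-7},{"wz":-7},{"wz":-7},{"wz":-7},{"wz":-7},{"wz":-7},{"wz":-7},{"wz":-7},{"wz":-7}]'

```text
schema error: expected keys dx, dy, dz, wx, wy, wz
```

```bash
cat >> h.py <<'E'
def show(k=(0.360,-0.309)):
    s=r.read_state(); R=cv2.Rodrigues(s['orientation'])[0]
    print("t",s['time'],"q",s['joints'].round(2),"pos",s['tool_pos'].round(4),"f",s['force'].round(1),"tz",s['wrist_torque'].round(2),"w",s['grip_width'],s['grasp_force'])
    print("toolz",R[:,2].round(3),"to knob in tool axes",(R.T@(np.array([*k,0.086])-s['tool_pos'])).round(4),"x",R[:,0].round(3))
E
python3 -c "from h import *; show()"
```

```text
t 0.1 q [ 1.1   0.62 -0.01  1.42  0.01  1.1  -0.04] pos [ 0.2765 -0.5875  0.2303] f [ 0.4  0.5 -0.1] tz [0.   0.01 0.02] w 0.08534631838648532 0.0
toolz [-0.001  0.002 -1.   ] to knob in tool axes [ 0.1942 -0.2161  0.1447] x [ 0.905  0.426 -0.   ]
```

All keys are needed in every row.

Request:
jog_arm --plan '[{"dx":0.0194,"dy":-0.0216,"dz":0,"wx":0,"wy":0,"wz":0},{"dx":0.0194,"dy":-0.0216,"dz":0,"wx":0,"wy":0,"wz":0},{"dx":0.0194,"dy":-0.0216,"dz":0,"wx":0,"wy":0,"wz":0},{"dx":0.0194,"dy":-0.0216,"dz":0,"wx":0,"wy":0,"wz":0},{"dx":0.0194,"dy":-0.0216,"dz":0,"wx":0,"wy":0,"wz":0},{"dx":0.0194,"dy":-0.0216,"dz":0,"wx":0,"wy":0,"wz":0},{"dx":0.0194,"dy":-0.0216,"dz":0,"wx":0,"wy":0,"wz":0},{"dx":0.0194,"dy":-0.0216,"dz":0,"wx":0,"wy":0,"wz":0},{"dx":0.0194,"dy":-0.0216,"dz":0,"wx":0,"wy":0,"wz":0},{"dx":0.0194,"dy":-0.0216,"dz":0,"wx":0,"wy":0,"wz":0}]' --jaw 1 --newtons 50

```text
time: 0.93
tool_pos: [0.3602, -0.3085, 0.2311]
orientation: [-3.065, -0.685, 0.001]
force: [0.3, 0.9, 1.2]
grip_width: 0.0854
grasp_force: 0.0
```

Request:
jog_arm --plan '[{"dx":0,"dy":0,"dz":0,"wx":0,"wy":0,"wz":-7},{"dx":0,"dy":0,"dz":0,"wx":0,"wy":0,"wz":-7},{"dx":0,"dy":0,"dz":0,"wx":0,"wy":0,"wz":-7},{"dx":0,"dy":0,"dz":0,"wx":0,"wy":0,"wz":-7},{"dx":0,"dy":0,"dz":0,"wx":0,"wy":0,"wz":-7},{"dx":0,"dy":0,"dz":0,"wx":0,"wy":0,"wz":-7},{"dx":0,"dy":0,"dz":0,"wx":0,"wy":0,"wz":-7},{"dx":0,"dy":0,"dz":0,"wx":0,"wy":0,"wz":-7},{"dx":0,"dy":0,"dz":0,"wx":0,"wy":0,"wz":-7},{"dx":0,"dy":0,"dz":0,"wx":0,"wy":0,"wz":-7}]'

```text
time: 1.77
tool_pos: [0.3599, -0.3099, 0.231]
orientation: [-2.111, -2.326, 0.0]
force: [0.9, 0.8, 0.1]
grip_width: 0.0855
grasp_force: 0.0
```

```bash
python3 -c "from h import *; show()"
```

```text
t 1.7667 q [ 0.92  0.37 -0.35  1.9   0.16  0.9   0.59] pos [ 0.3599 -0.3099  0.231 ] f [0.9 0.8 0.1] tz [-0.   -0.04 -0.01] w 0.08550957263184887 0.0
toolz [-0.001  0.001 -1.   ] to knob in tool axes [0.0008 0.0003 0.145 ] x [-0.097  0.995  0.001]
```

Request:
jog_arm --plan '[{"dx":0,"dy":0,"dz":0,"wx":0,"wy":0,"wz":-7},{"dx":0,"dy":0,"dz":0,"wx":0,"wy":0,"wz":-7},{"dx":0,"dy":0,"dz":0,"wx":0,"wy":0,"wz":-7},{"dx":0,"dy":0,"dz":0,"wx":0,"wy":0,"wz":-7},{"dx":0,"dy":0,"dz":0,"wx":0,"wy":0,"wz":-7},{"dx":0,"dy":0,"dz":0,"wx":0,"wy":0,"wz":-7},{"dx":0,"dy":0,"dz":0,"wx":0,"wy":0,"wz":-7},{"dx":0,"dy":0,"dz":0,"wx":0,"wy":0,"wz":-7},{"dx":0,"dy":0,"dz":0,"wx":0,"wy":0,"wz":-7},{"dx":0,"dy":0,"dz":0,"wx":0,"wy":0,"wz":-7}]'

```text
time: 2.6
tool_pos: [0.3599, -0.31, 0.231]
orientation: [-0.395, -3.116, -0.001]
force: [0.1, 0.4, 0.1]
grip_width: 0.0851
grasp_force: 0.0
```

```bash
python3 -c "from h import *; show()
p,d=r.capture('top'); cv2.imwrite('pics/t1.png',p)
p,d=r.capture('scene'); cv2.imwrite('pics/s1.png',cv2.resize(p[20:320,100:400],(600,600)))"
```

```text
t 2.6 q [ 1.14  0.41 -0.67  1.9   0.31  0.94  1.65] pos [ 0.3599 -0.31    0.231 ] f [0.1 0.4 0.1] tz [ 0.07  0.03 -0.  ] w 0.08511074540008558 0.0
toolz [-0.001  0.001 -1.   ] to knob in tool axes [-0.      0.0009  0.145 ] x [-0.968  0.25   0.001]
```

View pics/s1.png

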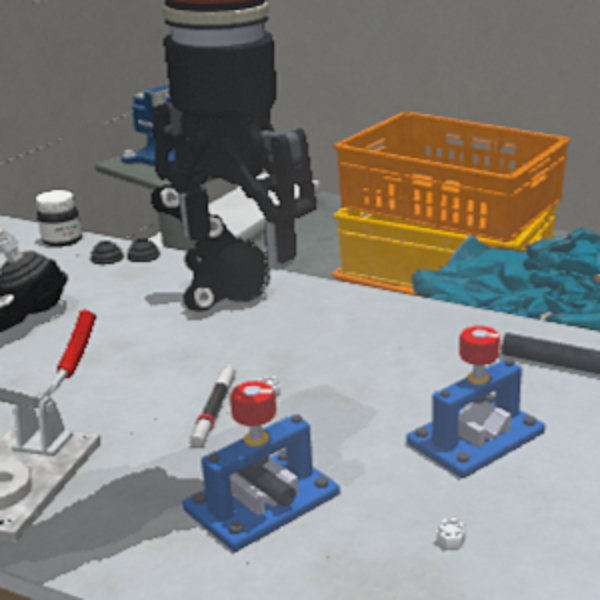

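The gripper hangs above the target knob, which is at crop (254,402), and the way down is clear. I'll descend and close on it gently.

Request:
jog_arm --plan '[{"dx":0,"dy":0.0005,"dz":0.0149,"wx":0,"wy":0,"wz":0},{"dx":0,"dy":0,"dz":0.0149,"wx":0,"wy":0,"wz":0},{"dx":0,"dy":0,"dz":0.0149,"wx":0,"wy":0,"wz":0},{"dx":0,"dy":0,"dz":0.0149,"wx":0,"wy":0,"wz":0},{"dx":0,"dy":0,"dz":0.0149,"wx":0,"wy":0,"wz":0},{"dx":0,"dy":0,"dz":0.0149,"wx":0,"wy":0,"wz":0},{"dx":0,"dy":0,"dz":0.0149,"wx":0,"wy":0,"wz":0},{"dx":0,"dy":0,"dz":0.0149,"wx":0,"wy":0,"wz":0},{"dx":0,"dy":0,"dz":0.0149,"wx":0,"wy":0,"wz":0},{"dx":0,"dy":0,"dz":0.0149,"wx":0,"wy":0,"wz":0}]'

```text
time: 3.53
tool_pos: [0.3603, -0.3097, 0.0815]
orientation: [-0.41, -3.114, 0.0]
force: [0.3, -0.8, 0.4]
grip_width: 0.0851
grasp_force: 0.0
```

Request:
jog_arm --plan '[{"dx":0,"dy":0,"dz":0,"wx":0,"wy":0,"wz":0},{"dx":0,"dy":0,"dz":0,"wx":0,"wy":0,"wz":0},{"dx":0,"dy":0,"dz":0,"wx":0,"wy":0,"wz":0},{"dx":0,"dy":0,"dz":0,"wx":0,"wy":0,"wz":0},{"dx":0,"dy":0,"dz":0,"wx":0,"wy":0,"wz":0},{"dx":0,"dy":0,"dz":0,"wx":0,"wy":0,"wz":0},{"dx":0,"dy":0,"dz":0,"wx":0,"wy":0,"wz":0},{"dx":0,"dy":0,"dz":0,"wx":0,"wy":0,"wz":0},{"dx":0,"dy":0,"dz":0,"wx":0,"wy":0,"wz":0},{"dx":0,"dy":0,"dz":0,"wx":0,"wy":0,"wz":0}]' --jaw -1 --newtons 30

```text
time: 4.37
tool_pos: [0.3611, -0.3097, 0.0833]
orientation: [0.405, 3.114, -0.001]
force: [-1.2, 1.4, 6.9]
grip_width: 0.035
grasp_force: 29.9
```

```bash
python3 -c "from h import *; show()
p,d=r.capture('scene'); cv2.imwrite('pics/s2.png',cv2.resize(p[150:310,140:300],(600,600)))"
```

```text
t 4.3667 q [ 1.    0.62 -0.5   2.07  0.53  0.58  1.44] pos [ 0.3611 -0.3097  0.0833] f [-1.2  1.4  6.9] tz [ 0.24  0.09 -0.06] w 0.03498497605007804 29.87750083208084
toolz [ 0.002 -0.001 -1.   ] to knob in tool axes [ 0.0013  0.0004 -0.0027] x [-0.967  0.256 -0.002]
```

View pics/s2.png

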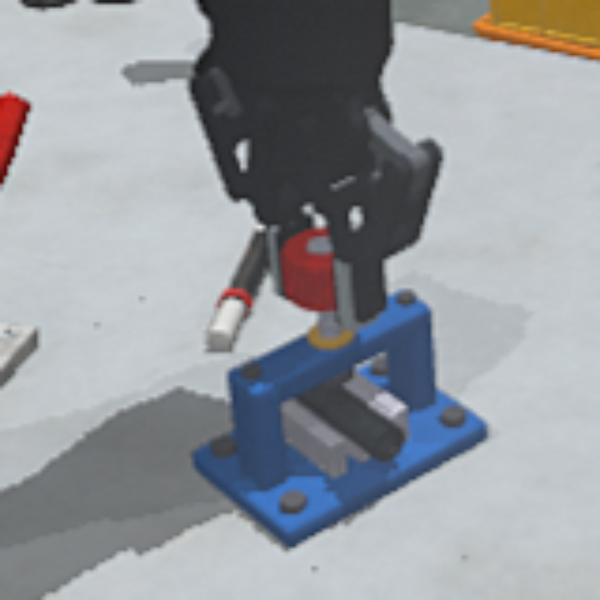

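The fingers hold the knob squarely, at a width of 35 mm with the tips above the bridge. Now the first stroke.

Request:
jog_arm --plan '[{"dx":0,"dy":0,"dz":0,"wx":0,"wy":0,"wz":0},{"dx":0,"dy":0,"dz":0.0002,"wx":0,"wy":0,"wz":7},{"dx":0,"dy":0,"dz":0.0002,"wx":0,"wy":0,"wz":7},{"dx":0,"dy":0,"dz":0.0002,"wx":0,"wy":0,"wz":7},{"dx":0,"dy":0,"dz":0.0002,"wx":0,"wy":0,"wz":7},{"dx":0,"dy":0,"dz":0.0002,"wx":0,"wy":0,"wz":7},{"dx":0,"dy":0,"dz":0.0002,"wx":0,"wy":0,"wz":7},{"dx":0,"dy":0,"dz":0.0002,"wx":0,"wy":0,"wz":7},{"dx":0,"dy":0,"dz":0.0002,"wx":0,"wy":0,"wz":7},{"dx":0,"dy":0,"dz":0.0002,"wx":0,"wy":0,"wz":7}]' --newtons 60

```text
time: 5.25
tool_pos: [0.361, -0.3098, 0.0817]
orientation: [1.978, 2.439, -0.0]
force: [-1.5, -0.1, 8.1]
grip_width: 0.0347
grasp_force: 58.9
```

```bash
python3 -c "from h import *; show()"
```

```text
t 5.25 q [ 0.79  0.58 -0.19  2.07  0.21  0.5   0.65] pos [ 0.361  -0.3098  0.0817] f [-1.5 -0.1  8.1] tz [0.25 0.31 0.15] w 0.03472881984480876 58.931543827056885
toolz [ 0.001 -0.001 -1.   ] to knob in tool axes [ 0.001  -0.0008 -0.0043] x [-0.207  0.978 -0.001]
```

Request:
jog_arm --plan '[{"dx":0,"dy":0,"dz":0.0002,"wx":0,"wy":0,"wz":7},{"dx":0,"dy":0,"dz":0.0002,"wx":0,"wy":0,"wz":7},{"dx":0,"dy":0,"dz":0.0002,"wx":0,"wy":0,"wz":7},{"dx":0,"dy":0,"dz":0.0002,"wx":0,"wy":0,"wz":7},{"dx":0,"dy":0,"dz":0.0002,"wx":0,"wy":0,"wz":7},{"dx":0,"dy":0,"dz":0.0002,"wx":0,"wy":0,"wz":7},{"dx":0,"dy":0,"dz":0.0002,"wx":0,"wy":0,"wz":7},{"dx":0,"dy":0,"dz":0.0002,"wx":0,"wy":0,"wz":7},{"dx":0,"dy":0,"dz":0.0001,"wx":0,"wy":0,"wz":7},{"dx":0,"dy":0,"dz":0.0001,"wx":0,"wy":0,"wz":7}]'

```text
time: 6.08
tool_pos: [0.3608, -0.3097, 0.0799]
orientation: [3.02, 0.863, 0.002]
force: [-0.2, 1.3, 7.1]
grip_width: 0.0346
grasp_force: 59.0
```

Request:
jog_arm --plan '[{"dx":0,"dy":0,"dz":0.0002,"wx":0,"wy":0,"wz":7},{"dx":0,"dy":0,"dz":0.0002,"wx":0,"wy":0,"wz":7},{"dx":0,"dy":0,"dz":0.0002,"wx":0,"wy":0,"wz":7},{"dx":0,"dy":0,"dz":0.0002,"wx":0,"wy":0,"wz":7},{"dx":0,"dy":0,"dz":0.0002,"wx":0,"wy":0,"wz":7},{"dx":0,"dy":0,"dz":0.0002,"wx":0,"wy":0,"wz":7},{"dx":0,"dy":0,"dz":0.0002,"wx":0,"wy":0,"wz":7},{"dx":0,"dy":0,"dz":0.0002,"wx":0,"wy":0,"wz":7},{"dx":0,"dy":0,"dz":0.0001,"wx":0,"wy":0,"wz":7},{"dx":0,"dy":0,"dz":0.0001,"wx":0,"wy":0,"wz":7}]'

```text
time: 6.92
tool_pos: [0.3608, -0.3096, 0.078]
orientation: [-2.969, 1.024, -0.002]
force: [-0.6, 1.1, 7.7]
grip_width: 0.0346
grasp_force: 59.0
```

```bash
python3 -c "from h import *; show()"
```

```text
t 6.9167 q [ 0.33  0.64  0.5   2.09 -0.57  0.55 -0.99] pos [ 0.3608 -0.3096  0.078 ] f [-0.6  1.1  7.7] tz [0.26 0.26 0.15] w 0.03461030202647059 58.96103382110596
toolz [ 0.002  0.    -1.   ] to knob in tool axes [-0.001   0.0001 -0.008 ] x [ 0.787 -0.617  0.001]
```

Request:
jog_arm --plan '[{"dx":0,"dy":0,"dz":0.0002,"wx":0,"wy":0,"wz":7},{"dx":0,"dy":0,"dz":0.0002,"wx":0,"wy":0,"wz":7},{"dx":0,"dy":0,"dz":0.0002,"wx":0,"wy":0,"wz":7},{"dx":0,"dy":0,"dz":0.0002,"wx":0,"wy":0,"wz":7},{"dx":0,"dy":0,"dz":0.0002,"wx":0,"wy":0,"wz":7},{"dx":0,"dy":0,"dz":0.0002,"wx":0,"wy":0,"wz":7},{"dx":0,"dy":0,"dz":0.0002,"wx":0,"wy":0,"wz":7},{"dx":0,"dy":0,"dz":0.0002,"wx":0,"wy":0,"wz":7},{"dx":0,"dy":0,"dz":0.0001,"wx":0,"wy":0,"wz":7},{"dx":0,"dy":0,"dz":0.0001,"wx":0,"wy":0,"wz":7}]'

```text
time: 7.75
tool_pos: [0.361, -0.3095, 0.0762]
orientation: [-1.844, 2.541, -0.001]
force: [0.1, 1.3, 8.0]
grip_width: 0.0345
grasp_force: 59.1
```

```bash
python3 -c "from h import *; show()"
```

```text
t 7.75 q [ 0.14  0.74  0.84  2.1  -0.89  0.71 -1.88] pos [ 0.361  -0.3095  0.0762] f [0.1 1.3 8. ] tz [0.37 0.25 0.14] w 0.03450707035926699 59.10402238368988
toolz [ 0.002  0.001 -1.   ] to knob in tool axes [-0.0002  0.0011 -0.0098] x [-0.31  -0.951 -0.001]
```

Request:
jog_arm --plan '[{"dx":0,"dy":0,"dz":0,"wx":0,"wy":0,"wz":0},{"dx":0,"dy":0,"dz":0,"wx":0,"wy":0,"wz":0},{"dx":0,"dy":0,"dz":0,"wx":0,"wy":0,"wz":0},{"dx":0,"dy":0,"dz":0,"wx":0,"wy":0,"wz":0},{"dx":0,"dy":0,"dz":0,"wx":0,"wy":0,"wz":0},{"dx":0,"dy":0,"dz":0,"wx":0,"wy":0,"wz":0},{"dx":0,"dy":0,"dz":0,"wx":0,"wy":0,"wz":0},{"dx":0,"dy":0,"dz":0,"wx":0,"wy":0,"wz":0},{"dx":0,"dy":0,"dz":0,"wx":0,"wy":0,"wz":0},{"dx":0,"dy":0,"dz":0,"wx":0,"wy":0,"wz":0}]' --jaw 1

```text
time: 8.58
tool_pos: [0.3604, -0.3096, 0.0751]
orientation: [-1.851, 2.538, 0.0]
force: [-0.8, 0.7, 0.3]
grip_width: 0.0853
grasp_force: 0.0
```

Request:
jog_arm --plan '[{"dx":0,"dy":0,"dz":0,"wx":0,"wy":0,"wz":-7},{"dx":0,"dy":0,"dz":0,"wx":0,"wy":0,"wz":-7},{"dx":0,"dy":0,"dz":0,"wx":0,"wy":0,"wz":-7},{"dx":0,"dy":0,"dz":0,"wx":0,"wy":0,"wz":-7},{"dx":0,"dy":0,"dz":0,"wx":0,"wy":0,"wz":-7},{"dx":0,"dy":0,"dz":0,"wx":0,"wy":0,"wz":-7},{"dx":0,"dy":0,"dz":0,"wx":0,"wy":0,"wz":-7},{"dx":0,"dy":0,"dz":0,"wx":0,"wy":0,"wz":-7},{"dx":0,"dy":0,"dz":0,"wx":0,"wy":0,"wz":-7},{"dx":0,"dy":0,"dz":0,"wx":0,"wy":0,"wz":-7}]'

```text
time: 9.42
tool_pos: [0.3604, -0.3097, 0.0752]
orientation: [2.975, -1.009, 0.0]
force: [-0.4, 0.5, 0.1]
grip_width: 0.0851
grasp_force: 0.0
```

Request:
jog_arm --plan '[{"dx":0,"dy":0,"dz":0,"wx":0,"wy":0,"wz":-7},{"dx":0,"dy":0,"dz":0,"wx":0,"wy":0,"wz":-7},{"dx":0,"dy":0,"dz":0,"wx":0,"wy":0,"wz":-7},{"dx":0,"dy":0,"dz":0,"wx":0,"wy":0,"wz":-7},{"dx":0,"dy":0,"dz":0,"wx":0,"wy":0,"wz":-7},{"dx":0,"dy":0,"dz":0,"wx":0,"wy":0,"wz":-7},{"dx":0,"dy":0,"dz":0,"wx":0,"wy":0,"wz":-7},{"dx":0,"dy":0,"dz":0,"wx":0,"wy":0,"wz":-7},{"dx":0,"dy":0,"dz":0,"wx":0,"wy":0,"wz":-7},{"dx":0,"dy":0,"dz":0,"wx":0,"wy":0,"wz":-7}]'

```text
time: 10.25
tool_pos: [0.3602, -0.3098, 0.0752]
orientation: [3.016, 0.88, -0.0]
force: [-0.3, 1.4, 0.3]
grip_width: 0.085
grasp_force: 0.0
```

```bash
python3 -c "from h import *; show((.361,-.3095))
p,d=r.capture('scene'); cv2.imwrite('pics/s3.png',cv2.resize(p[150:310,140:300],(600,600)))"
```

```text
t 10.25 q [ 0.56  0.59  0.16  2.08 -0.19  0.47 -0.15] pos [ 0.3602 -0.3098  0.0752] f [-0.3  1.4  0.3] tz [-0.02  0.04  0.04] w 0.08500693838381287 0.0
toolz [-0. -0. -1.] to knob in tool axes [ 0.0008  0.0001 -0.0108] x [ 0.843  0.538 -0.   ]
```

View pics/s3.png

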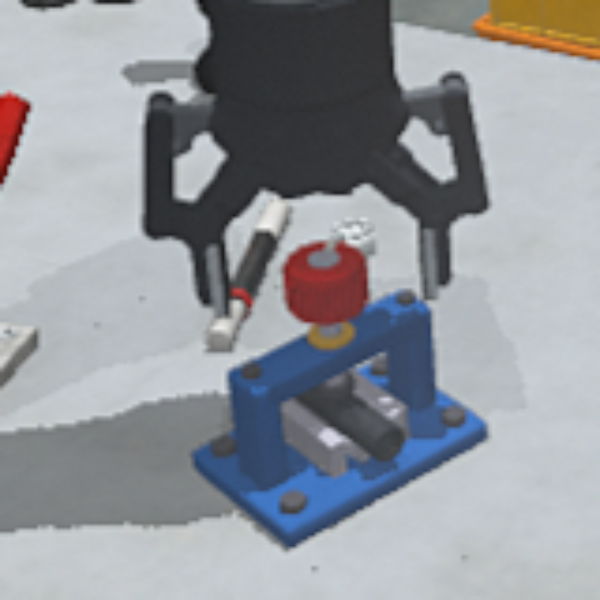

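The knob has sunk, the pad is close above the sleeve and the sleeve is seated. I'll regrip and turn.

Request:
jog_arm --plan '[{"dx":0,"dy":0,"dz":0,"wx":0,"wy":0,"wz":0},{"dx":0,"dy":0,"dz":0,"wx":0,"wy":0,"wz":0},{"dx":0,"dy":0,"dz":0,"wx":0,"wy":0,"wz":0},{"dx":0,"dy":0,"dz":0,"wx":0,"wy":0,"wz":0},{"dx":0,"dy":0,"dz":0,"wx":0,"wy":0,"wz":0},{"dx":0,"dy":0,"dz":0,"wx":0,"wy":0,"wz":0},{"dx":0,"dy":0,"dz":0,"wx":0,"wy":0,"wz":0},{"dx":0,"dy":0,"dz":0,"wx":0,"wy":0,"wz":0},{"dx":0,"dy":0,"dz":0,"wx":0,"wy":0,"wz":0},{"dx":0,"dy":0,"dz":0,"wx":0,"wy":0,"wz":0}]' --jaw -1

```text
time: 11.13
tool_pos: [0.3606, -0.3097, 0.0753]
orientation: [3.018, 0.871, 0.001]
force: [-0.2, -0.0, 4.2]
grip_width: 0.0344
grasp_force: 59.5
```

Request:
jog_arm --plan '[{"dx":0,"dy":0,"dz":0.0002,"wx":0,"wy":0,"wz":5},{"dx":0,"dy":0,"dz":0.0001,"wx":0,"wy":0,"wz":5},{"dx":0,"dy":0,"dz":0.0002,"wx":0,"wy":0,"wz":5},{"dx":0,"dy":0,"dz":0.0001,"wx":0,"wy":0,"wz":5},{"dx":0,"dy":0,"dz":0.0001,"wx":0,"wy":0,"wz":5},{"dx":0,"dy":0,"dz":0.0001,"wx":0,"wy":0,"wz":5},{"dx":0,"dy":0,"dz":0.0001,"wx":0,"wy":0,"wz":5},{"dx":0,"dy":0,"dz":0.0002,"wx":0,"wy":0,"wz":5},{"dx":0,"dy":0,"dz":0.0001,"wx":0,"wy":0,"wz":5},{"dx":0,"dy":0,"dz":0.0001,"wx":0,"wy":0,"wz":5}]'

```text
time: 11.97
tool_pos: [0.3606, -0.3095, 0.074]
orientation: [-3.103, 0.491, -0.0]
force: [-0.2, -0.1, 5.1]
grip_width: 0.0347
grasp_force: 59.5
```

```bash
python3 -c "from h import *; show()"
```

```text
t 11.9667 q [ 0.4   0.62  0.4   2.09 -0.48  0.51 -0.73] pos [ 0.3606 -0.3095  0.074 ] f [-0.2 -0.1  5.1] tz [0.08 0.03 0.14] w 0.03470440368405846 59.5188707113266
toolz [ 0. -0. -1.] to knob in tool axes [-0.0007 -0.0003 -0.012 ] x [ 0.951 -0.309  0.   ]
```

Request:
jog_arm --plan '[{"dx":0,"dy":0,"dz":0.0001,"wx":0,"wy":0,"wz":3},{"dx":0,"dy":0,"dz":0.0001,"wx":0,"wy":0,"wz":3},{"dx":0,"dy":0,"dz":0.0001,"wx":0,"wy":0,"wz":3},{"dx":0,"dy":0,"dz":0.0001,"wx":0,"wy":0,"wz":3},{"dx":0,"dy":0,"dz":0.0001,"wx":0,"wy":0,"wz":3},{"dx":0,"dy":0,"dz":0.0001,"wx":0,"wy":0,"wz":3},{"dx":0,"dy":0,"dz":0.0001,"wx":0,"wy":0,"wz":3},{"dx":0,"dy":0,"dz":0.0001,"wx":0,"wy":0,"wz":3},{"dx":0,"dy":0,"dz":0,"wx":0,"wy":0,"wz":3},{"dx":0,"dy":0,"dz":0,"wx":0,"wy":0,"wz":3}]'

```text
time: 12.8
tool_pos: [0.3611, -0.3099, 0.0735]
orientation: [2.872, -1.272, 0.002]
force: [0.0, 0.2, 7.1]
grip_width: 0.0346
grasp_force: 60.2
```

```bash
python3 -c "from h import *; show()"
```

```text
t 12.8 q [ 0.3   0.66  0.54  2.09 -0.64  0.56 -1.09] pos [ 0.3611 -0.3099  0.0735] f [0.  0.2 7.1] tz [ 0.01 -0.05  1.14] w 0.03460526866891499 60.16618609428406
toolz [ 0.001 -0.001 -1.   ] to knob in tool axes [-0.0014  0.0002 -0.0125] x [ 0.672 -0.74   0.001]
```

The torque jumped from 0.14 to 1.14 N m, so the screw is at the stop. I'll nudge it a little further with a firmer grip to confirm.

Request:
jog_arm --plan '[{"dx":0,"dy":0,"dz":0,"wx":0,"wy":0,"wz":0},{"dx":0,"dy":0,"dz":0,"wx":0,"wy":0,"wz":0},{"dx":0,"dy":0,"dz":0,"wx":0,"wy":0,"wz":1},{"dx":0,"dy":0,"dz":0,"wx":0,"wy":0,"wz":1},{"dx":0,"dy":0,"dz":0,"wx":0,"wy":0,"wz":1},{"dx":0,"dy":0,"dz":0,"wx":0,"wy":0,"wz":1},{"dx":0,"dy":0,"dz":0,"wx":0,"wy":0,"wz":1},{"dx":0,"dy":0,"dz":0,"wx":0,"wy":0,"wz":1},{"dx":0,"dy":0,"dz":0,"wx":0,"wy":0,"wz":1},{"dx":0,"dy":0,"dz":0,"wx":0,"wy":0,"wz":1}]' --newtons 80

```text
time: 13.63
tool_pos: [0.3611, -0.3099, 0.0735]
orientation: [2.779, -1.464, 0.001]
force: [-0.3, -0.6, 7.5]
grip_width: 0.0344
grasp_force: 80.2
```

```bash
python3 -c "from h import *; show()"
```

```text
t 13.6333 q [ 0.28  0.67  0.58  2.09 -0.68  0.57 -1.19] pos [ 0.3611 -0.3099  0.0735] f [-0.3 -0.6  7.5] tz [-0.07 -0.14  1.5 ] w 0.03437933072668434 80.180983543396
toolz [ 0.001 -0.001 -1.   ] to knob in tool axes [-0.0013  0.0004 -0.0125] x [ 0.566 -0.825  0.001]
```

It slips at 1.5 N m without sinking, so it is firmly at the stop. I'll release and retreat.

Request:
jog_arm --plan '[{"dx":0,"dy":0,"dz":0,"wx":0,"wy":0,"wz":0},{"dx":0,"dy":0,"dz":0,"wx":0,"wy":0,"wz":0},{"dx":0,"dy":0,"dz":0,"wx":0,"wy":0,"wz":0},{"dx":0,"dy":0,"dz":0,"wx":0,"wy":0,"wz":0},{"dx":0,"dy":0,"dz":0,"wx":0,"wy":0,"wz":0},{"dx":0,"dy":0,"dz":0,"wx":0,"wy":0,"wz":0},{"dx":0,"dy":0,"dz":0,"wx":0,"wy":0,"wz":0},{"dx":0,"dy":0,"dz":0,"wx":0,"wy":0,"wz":0},{"dx":0,"dy":0,"dz":0,"wx":0,"wy":0,"wz":0},{"dx":0,"dy":0,"dz":0,"wx":0,"wy":0,"wz":0}]' --jaw 1

```text
time: 14.47
tool_pos: [0.3604, -0.3096, 0.073]
orientation: [-2.776, 1.47, 0.0]
force: [0.3, -0.4, 1.1]
grip_width: 0.085
grasp_force: 0.0
```

Request:
jog_arm --plan '[{"dx":0,"dy":0,"dz":-0.015,"wx":0,"wy":0,"wz":0},{"dx":0,"dy":0,"dz":-0.015,"wx":0,"wy":0,"wz":0},{"dx":0,"dy":0,"dz":-0.015,"wx":0,"wy":0,"wz":0},{"dx":0,"dy":0,"dz":-0.015,"wx":0,"wy":0,"wz":0},{"dx":0,"dy":0,"dz":-0.015,"wx":0,"wy":0,"wz":0},{"dx":0,"dy":0,"dz":-0.015,"wx":0,"wy":0,"wz":0},{"dx":0,"dy":0,"dz":-0.015,"wx":0,"wy":0,"wz":0},{"dx":0,"dy":0,"dz":-0.015,"wx":0,"wy":0,"wz":0},{"dx":0,"dy":0,"dz":0,"wx":0,"wy":0,"wz":0},{"dx":0,"dy":0,"dz":0,"wx":0,"wy":0,"wz":0}]'

```text
time: 15.3
tool_pos: [0.3607, -0.3096, 0.1933]
orientation: [-2.776, 1.47, -0.002]
force: [0.1, -0.9, -0.1]
grip_width: 0.0853
grasp_force: 0.0
```

```bash
python3 -c "from h import *; show()
p,d=r.capture('scene'); cv2.imwrite('pics/s4.png',cv2.resize(p[150:310,140:300],(600,600)))
print([xyz('scene',d,u,v)[2].round(4) for u,v in ((223,222),(228,222),(225,220),(227,224))])"
```

```text
t 15.3 q [ 0.13  0.49  0.79  1.98 -0.46  0.85 -1.38] pos [ 0.3607 -0.3096  0.1933] f [ 0.1 -0.9 -0.1] tz [ 0.01 -0.02 -0.  ] w 0.08530263436650075 0.0
toolz [ 0.001 -0.001 -1.   ] to knob in tool axes [-0.001   0.0003  0.1073] x [ 0.562 -0.827  0.001]
[np.float64(0.1081), np.float64(0.1082), np.float64(0.1091), np.float64(0.1076)]
```

View pics/s4.png

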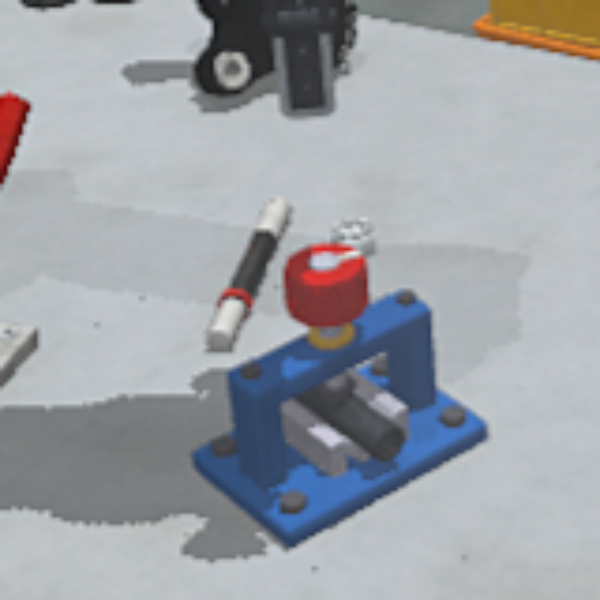

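The knob top is at 108 mm, so its centre is at 96 mm, which is the stop. The pad is on the sleeve, the sleeve is in its cradle and the gripper is clear.

```bash
python3 -c "from cell import r; print(r.sign_off())"
```

```text
the job is handed in; nothing more can be done
None
```

The red knob on the sleeve-holding clamp is screwed down to its stop, with the pad firmly on the sleeve in its cradle; I didn't touch the spare knob, the gripper has let go, and the job is handed in at about 15 s (result not reported back).

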